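Sort racks and tip boxes into the bench bays

TASK

Clear the bench by type: both green well racks go into the bay with the green liner and both blue pipette tip boxes into the bay with the blue liner, everything wholly inside its bay. One rack was left standing on end to drain: tip it over so that it lies flat with its wells facing up, like the other one. The tip boxes are full of loose tips, so slide them along the bench without lifting or tilting them, and leave the bottle and the jar where they stand.

Things in the scene. Friction and masses are not known exactly. Their poses are not given: they have to be found in the camera images.
- rack_flat: Green plastic well rack, a flat slab 76 x 112 x 25 mm (its x, y, z), 0.32 kg give or take a third, lying on the bench with its 24 round dark wells (a grid of white-rimmed discs) facing up. The wells are only marked, nothing fits in them. Origin: centre of its underside; z points out of the wells face. At the start its long side (y) runs roughly along world y (yaw within 0.1 rad). It slides on the bench when pushed.
- rack_on_end: A second rack, the same as rack_flat, standing on end on its 76 x 25 mm face, so 112 mm tall. Origin: centre of its underside (the plain face with a grey panel), now upright, 56 mm above the bench; z points out of the wells face, horizontal at the start and within 0.1 rad of world -y, so the slab reaches 25 mm from the origin along -y. Pushed near its top on the wells face, it topples towards +y and lands wells up; its origin then comes to lie at least 56 mm further along +y.
- tip_box_1: Closed blue pipette tip box with a pale lid, 76 x 80 x 55 mm (its x, y, z), 0.25 kg give or take a third, lid fixed. Origin: centre of its underside, z up, y along world y within 0.06 rad. It slides on the bench when pushed low down.
- tip_box_2: Second tip box, the same as tip_box_1. It stands in line with tip_box_1 on its +y side, 100 to 130 mm from origin to origin, so there is a gap of about 20 to 50 mm between the two; they may be pushed one ahead of the other. The racks and the pair of boxes stand in three rows that run along y, about 108 mm apart in x; which is in which row varies.
- bay_left: Sorting bay on the left (+y) of the items: three steel walls 40 mm high and 6 mm thick, no floor plate and no front lip. Clear inside 380 mm along x and 210 mm along y. Origin: centre of the inside, at bench level, axes as the world's. Open mouth at its -y end, 105 mm from the origin; back wall face 105 mm from the origin at +y. The mouth spans all three rows, so items can be slid straight in along +y. Fixed.
- bay_right: Sorting bay on the right (-y) of the items, the mirror image: open mouth at its +y end, 105 mm from the origin, back wall at -y. Fixed.
- green_liner: Thin green sheet, level with the bench, covering the inside of one of the two bays, left or right: this is the bay for racks. Origin: centre of that bay's inside, axes as the world's.
- blue_liner: Thin blue sheet in the other bay: this is the bay for tip boxes. Origin: centre of that bay's inside, axes as the world's.
- bottle: Small white bottle with a red cap, 46 mm across, 62 mm tall, beyond the items; leave alone. Origin: centre of its underside.
- jar: Amber jar with a white lid, 56 mm across, 55 mm tall, beyond the items; leave alone. Origin: centre of its underside.

How it is judged:
By the outcome, as a careful person would: the job done as asked, in the order asked, and still so for the second after the job is handed in, with the robot touching nothing.
It also fails if it takes over 67 s, if anything falls off the work surface, if the arm or the gripper's body presses on something with over 40 N, if the wrist force passes 120 N, or if a joint passes its speed limit or range.

ROBOT

A 6-joint arm with a two-finger parallel gripper is mounted at the origin on the work surface. World frame = base frame: x ahead of the robot, y to its left, z up, the work surface at z = 0. Lengths are in m, angles in rad, forces in N, time in s.
With the tool pointing down it reaches from about 0.375 to 0.975 m from the base axis. Payload 3.8 kg.
Tool frame: the origin (TCP) lies on the centre line of the jaws, within the pads' length; the fingertips stand 8 mm ahead of it and the grasp point (between the pads) lies 11 mm behind it; z points along the fingers, y is the direction in which the jaws open and shut (so a half turn about z gives the same grasp; the last joint's range is limited). The gripper opens to 85 mm and grips with 20 to 120 N. Pads are 22 mm wide; open, the fingers measure 114 mm over their backs; the gripper's body (76 mm by 85 mm) begins 54 mm behind the grasp point. The pads swing forward as they close: fully open they stand 13 mm farther back than shut.
Start: joints at [-1.182, 0.264, 1.604, -0, 1.274, -0.037], TCP at [0.279, -0.615, 0.239] pointing down, gripper open.
Joint ranges: [-2.63, 2.63], [-0.94, 2.18], [0.31, 2.57], [-1.31, 4.45], [0, 2.66], [-2.55, 2.55]. Speed limits (rad/s): [2.57, 2.57, 3.14, 3.14, 3.14, 3.14].

INTERFACE

Orientations are given as a rotation vector (axis times angle).
In Python, from workcell import * gives the robot as it stands.
- The arm moves only by the tool play_rows, never from a script. Its arguments are lists of equal length, an entry for each row: "slide": the shift along the tool's x, y, z in cm, a list of three; "delta_rot": the turn, a rotation vector about the tool's x, y, z in rad, a list of three. In form: {"slide": [[x, y, z], ...], "delta_rot": [[wx, wy, wz], ...]}. A call has 1 to 12 rows; each row is the pose to reach, as a shift and turn from the pose measured when the call began, along the tool's axes at that moment; what a row does not reach only later rows make up. A row lasts 1/12 s, in which the tool goes at most 41.7 mm and 7.16 degrees, less where a joint would pass 70% of its speed; a pose out of reach is approached as far as the arm can. A call with a gripper value outside its range is refused whole. "hand" is the opening, from 0 (shut) to 1 (fully open), set as the call begins (left out, the last holds). The fingers move at their own pace and stop on an object; "force" is the grip in N (left out, the last holds). Time passes only in rows, so rows that repeat a pose let the fingers close. It gives the time, the measured TCP pose, the force and the opening at its end, in the units of the state.
- read_state(): the state, without advancing time (a new reading comes with each control period).
- read_camera(name): name is "scene" or "top" or "wrist"; returns a dict with "image" (420x560x3 uint8, red, green, blue), "depth" (420x560 float32, m along the optical axis (not along the pixel's ray), 0 where there is no reading), "fovy" (degrees; the focal length in pixels is half the picture's height over the tangent of half this angle, whatever the lens; pixels are square), "cx", "cy" (the principal point, pixels), "k1" (the pictures are not rectified: a ray, as slopes to the right and down, at radius r is drawn at 1 + k1 r^2 times it, then the intrinsics apply), "world_from_camera" (4x4, takes a point from camera to world coordinates); the wrist camera has in their place "hand_eye" (4x4, takes a point from camera to tool coordinates, whose origin is the TCP and whose axes are the flange's). Camera axes: x right, y up, looking along -z (the intrinsics and any distortion apply to the point x, -y, -z); pixel columns grow to the right and rows downward; lengths in m; the calibration is good to about 2 mm. A picture is of the moment at which its call begins: read the wrist's pose just before it.
- finish_job(): hands the job in, once; it reports no verdict.
Trained networks look in a picture, given as the dict that the camera call returned (one of the last four; its "shot" number tells which), for a name from the list of things; names that differ only in an ending like _2 or _b are one class to them, and where a whole thing is asked for, a point or a joint stands for the part that bears it (a point fixed in the world has none). Each returns a list of dicts, best first, with "conf" (0 to 1); they miss things now and then, are a little off and sometimes report something else, mostly with a low value. They report only what shows in the picture. A call takes as long as a camera call.
- spot_in(target, picture): "bbox" ([centre column, centre row, width, height] in pixels, round what is visible of it).
- landmark_of(target, picture): "at" ([column, row] in pixels: a listed point, or the origin of a listed thing).
The state is a dict: "time": time; "q": joint angles; "joint_vel": joint speeds; "joint_torque": joint torques, N m; "tool_pos": TCP position; "tcp_rot": TCP orientation; "wrist_force": force on the tool from outside, world axes, zero at the start; "torque": the same for the moment, N m; "width": opening from 0.0 (shut) to 1.0 (fully open).
Only numpy, scipy, OpenCV 4.12 (cv2) and the standard library are available. Lean on these libraries where they do the work, as an engineer would, in place of code of your own. Each camera call takes 0.05 s, during which the arm holds its last target.

## Working session

There is one attempt and no reset: what is moved stays moved. The work goes in short steps, Python scripts to look and compute and a tool call to move; the robot and the scene stay as the last step left them, time stands still between calls to the robot, and variables do not carry over. Pictures are saved under pics/ and viewed, and the job is handed in when it is done.

Besides the shell and the picture viewer there is one more tool, called after ">>>" by a JSON object that holds its "op" and its "data". play_rows: Moves the arm, as the interface text tells. Its arguments: {"type":"object","properties":{"slide":{"type":"array"},"delta_rot":{"type":"array"},"hand":{"type":"number"},"force":{"type":"number"}},"required":["slide","delta_rot"]}

```bash
ls; mkdir -p pics
cat > h.py <<'E'
from workcell import *
import numpy as np, cv2
def intr(p):
    H,W=p["image"].shape[:2]; f=H/2/np.tan(np.radians(p["fovy"])/2)
    return np.array([[f,0,p["cx"]],[0,f,p["cy"]],[0,0,1.]]), np.array([p["k1"],0,0,0,0.])
def rays(p,uv):
    K,d=intr(p); n=cv2.undistortPoints(np.array(uv,float).reshape(-1,1,2),K,d).reshape(-1,2)
    return np.c_[n[:,0],-n[:,1],-np.ones(len(n))]
def onplane(p,uv,z):
    T=p["world_from_camera"]; r=rays(p,uv)@T[:3,:3].T; o=T[:3,3]
    return o+r*((z-o[2])/r[:,2])[:,None]
def cloud(p):
    H,W=p["depth"].shape; v,u=np.mgrid[:H,:W]
    r=rays(p,np.c_[u.ravel(),v.ravel()]); T=p["world_from_camera"]
    P=(r*p["depth"].ravel()[:,None])@T[:3,:3].T+T[:3,3]
    P[p["depth"].ravel()<=0]=np.nan
    return P.reshape(H,W,3)
def save(p,n): cv2.imwrite("pics/"+n,p["image"][:,:,::-1])
E
python3 - <<'E'
from h import *
for n in ("top","scene"):
    p=read_camera(n); save(p,n+"0.png"); print(n,p["fovy"],p["k1"],p["world_from_camera"].round(3).tolist())
    for t in ("rack_flat","tip_box_1","green_liner","blue_liner","bay_left","bay_right","bottle","jar"):
        for r in spot_in(t,p)[:3]: print(t,np.round(r["bbox"],0),round(r["conf"],2))
    C=cloud(p); np.save(n+"C.npy",C)
s=read_state(); print(s["time"],s["tool_pos"],s["tcp_rot"])
E
```

```text
pics
top 50.50734206931041 0.04340820380540174 [[0.009, 0.994, -0.11, 0.533], [-1.0, 0.006, -0.022, 0.001], [-0.021, 0.111, 0.994, 0.968], [0.0, 0.0, 0.0, 1.0]]
rack_flat [316. 199.  50.  38.] 0.91
tip_box_1 [302. 248.  40.  39.] 0.89
tip_box_1 [245. 248.  40.  37.] 0.64
green_liner [444. 255. 107. 179.] 0.57
green_liner [119. 254. 105. 175.] 0.2
blue_liner [115. 254. 105. 176.] 0.89
blue_liner [299. 306.  16.  39.] 0.25
bay_left [114. 253. 120. 190.] 0.95
bay_right [453. 256. 122. 197.] 0.65
jar [315. 141.  24.  29.] 0.68
scene 43.32781166065103 -0.01641749088443314 [[0.254, -0.784, 0.566, 1.318], [0.967, 0.203, -0.152, -0.199], [0.004, 0.586, 0.81, 1.048], [0.0, 0.0, 0.0, 1.0]]
rack_flat [268. 238.  60.  41.] 0.9
tip_box_1 [276. 195.  37.  44.] 0.77
tip_box_1 [317. 183.  39.  34.] 0.57
green_liner [149. 227. 103. 139.] 0.89
blue_liner [348. 266.  20.  25.] 0.2
bay_left [425. 166. 142. 136.] 0.83
bay_right [146. 228. 110. 160.] 0.82
bottle [347. 266.  23.  22.] 0.58
jar [282. 276.  25.  34.] 0.62
0.9 [ 0.27879906 -0.6147249   0.2393107 ] [3.07066484e+00 6.63731964e-01 6.73355440e-06]
```

View pics/top0.png

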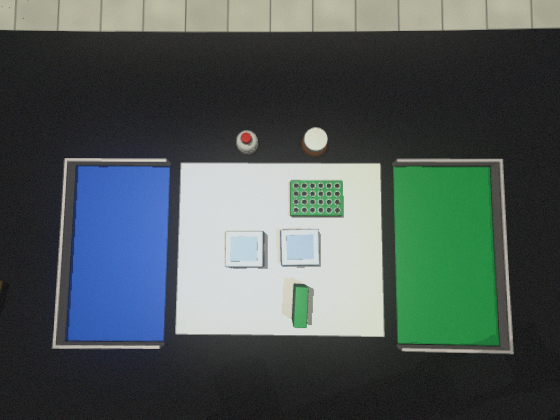

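View pics/scene0.png

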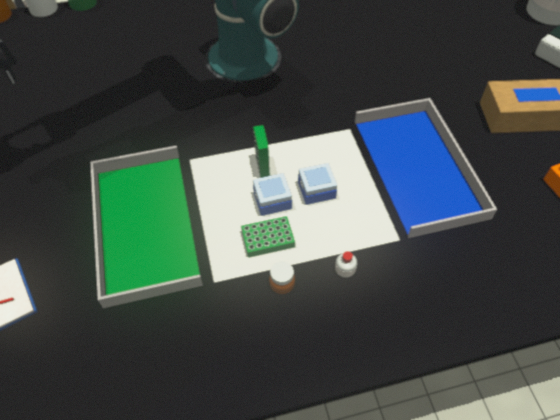

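Run:
```python
import numpy as np
C=np.load("topC.npy")
def reg(n,u0,u1,v0,v1,z0,z1):
    P=C[v0:v1,u0:u1].reshape(-1,3);P=P[(P[:,2]>z0)&(P[:,2]<z1)]
    print(n,len(P),np.percentile(P,[1,50,99],axis=0).round(3).tolist())
reg("box1",275,330,222,275,.045,.07)
reg("box2",215,275,222,275,.045,.07)
reg("flat",285,350,175,225,.017,.04)
reg("end",260,340,280,330,.08,.13)
reg("jar",295,340,120,165,.04,.07)
reg("bayL",40,180,150,360,.03,.05)
reg("bayR",385,530,150,360,.03,.05)
reg("bench",350,380,230,300,-1,.05)
import cv2
b=((C[...,2]>.012)*255).astype(np.uint8)
b=np.clip(C[...,2]*2000,0,255).astype(np.uint8); cv2.imwrite("pics/h.png",b)
```

```text
box1 1378 [[0.521, -0.079, 0.051], [0.557, -0.042, 0.055], [0.594, -0.003, 0.059]]
box2 1353 [[0.518, 0.036, 0.052], [0.553, 0.073, 0.055], [0.589, 0.111, 0.059]]
flat 1840 [[0.626, -0.132, 0.021], [0.663, -0.077, 0.025], [0.699, -0.022, 0.029]]
end 586 [[0.407, -0.054, 0.088], [0.444, -0.039, 0.112], [0.481, -0.027, 0.115]]
jar 458 [[0.76, -0.097, 0.044], [0.781, -0.073, 0.055], [0.806, -0.05, 0.059]]
bayL 1844 [[0.351, 0.245, 0.03], [0.53, 0.452, 0.04], [0.744, 0.459, 0.044]]
bayR 1922 [[0.354, -0.462, 0.03], [0.54, -0.454, 0.039], [0.745, -0.248, 0.043]]
bench 2093 [[0.45, -0.214, -0.004], [0.522, -0.182, 0.001], [0.597, -0.151, 0.005]]<stdin>:16: RuntimeWarning: invalid value encountered in cast
```

View pics/h.png

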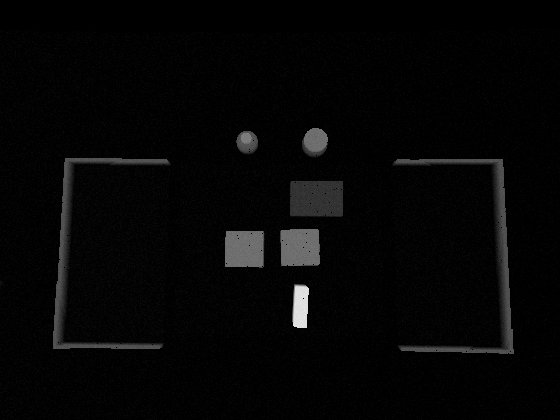

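The top view shows the blue liner on the left (+y) and the green one on the right. The standing rack is at (299,306), the boxes at (245,248) and (300,248), and the flat rack at (317,199). Depth heights of 25, 55 and 112 mm match the given sizes. I'll start by turning the tool and moving to the spot on the -y side of the standing rack.

>>> {"op": "play_rows", "data": {"slide": [[35.5,-38.3,0],[35.5,-38.3,0],[35.5,-38.3,0],[35.5,-38.3,0],[35.5,-38.3,0],[35.5,-38.3,0],[35.5,-38.3,0],[35.5,-38.3,0],[35.5,-38.3,0],[35.5,-38.3,0],[35.5,-38.3,0],[35.5,-38.3,0]], "delta_rot": [[0,0,-1.145],[0,0,-1.145],[0,0,-1.145],[0,0,-1.145],[0,0,-1.145],[0,0,-1.145],[0,0,-1.145],[0,0,-1.145],[0,0,-1.145],[0,0,-1.145],[0,0,-1.145],[0,0,-1.145]], "hand": 0.5}}

```text
time: 1.9
tool_pos: [0.4371, -0.1385, 0.2398]
tcp_rot: [2.221, 2.22, 0.001]
wrist_force: [0.3, -0.5, -1.0]
width: 0.496
```

>>> {"op": "play_rows", "data": {"slide": [[0.5,0.7,4],[0.5,0.7,8],[0.5,0.7,12],[0.5,0.7,14.4],[0.5,0.7,14.4],[0.5,0.7,14.4]], "delta_rot": [[0,0,0],[0,0,0],[0,0,0],[0,0,0],[0,0,0],[0,0,0]]}}

```text
time: 2.4
tool_pos: [0.4431, -0.1331, 0.0948]
tcp_rot: [-2.22, -2.22, 0.002]
wrist_force: [-0.0, -0.9, -0.6]
width: 0.501
```

Run:
```python
from h import *
p=read_camera("scene"); save(p,"s1.png"); s=read_state(); print(s["time"],s["tool_pos"],s["q"])
```

```text
2.45 [ 0.44496141 -0.13385324  0.09673203] [-3.45781140e-01  2.50072225e-03  2.18232070e+00 -6.88044209e-05
  9.54585279e-01 -3.45349860e-01]
```

View pics/s1.png

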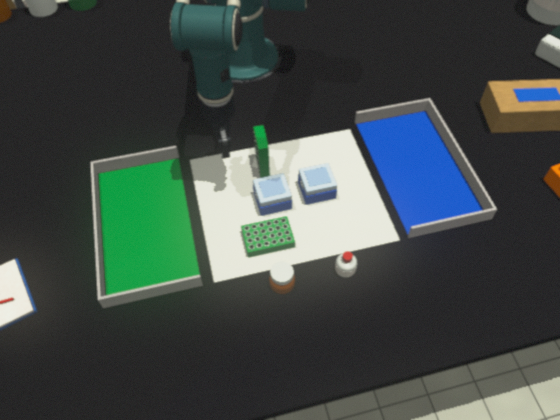

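The picture shows the gripper near (225,140), on the -y side of the standing rack at (262,150), and it hasn't touched anything. Next I'll topple the rack.

>>> {"op": "play_rows", "data": {"slide": [[2,0,0],[4,0,0],[5.5,0,0],[6.2,0,0],[6.7,0,0],[7.2,0,0],[7.7,0,0],[8.2,0,0],[8.7,0,0],[9.2,0,0],[9.7,0,0],[10.2,0,0]], "delta_rot": [[0,0,0],[0,0,0],[0,0,0],[0,0,0],[0,0,0],[0,0,0],[0,0,0],[0,0,0],[0,0,0],[0,0,0],[0,0,0],[0,0,0]]}}

```text
time: 3.45
tool_pos: [0.4448, -0.0314, 0.0965]
tcp_rot: [2.221, 2.22, 0.001]
wrist_force: [-0.1, -0.2, 0.4]
width: 0.5
```

>>> {"op": "play_rows", "data": {"slide": [[0.5,0,0],[1,0,0],[1.5,0,0],[2,0,0],[2,0,0],[2,0,0]], "delta_rot": [[0,0,0],[0,0,0],[0,0,0],[0,0,0],[0,0,0],[0,0,0]]}}

```text
time: 3.95
tool_pos: [0.4448, -0.0111, 0.0964]
tcp_rot: [2.22, 2.221, 0.001]
wrist_force: [0.1, 0.7, -0.5]
width: 0.502
```

Run:
```python
from h import *
p=read_camera("scene"); save(p,"s2.png"); s=read_state(); print(s["time"],s["tool_pos"],s["wrist_force"])
```

```text
4.0 [ 0.44482507 -0.01128455  0.09643561] [-0.23492483 -0.13910083 -0.46286864]
```

View pics/s2.png

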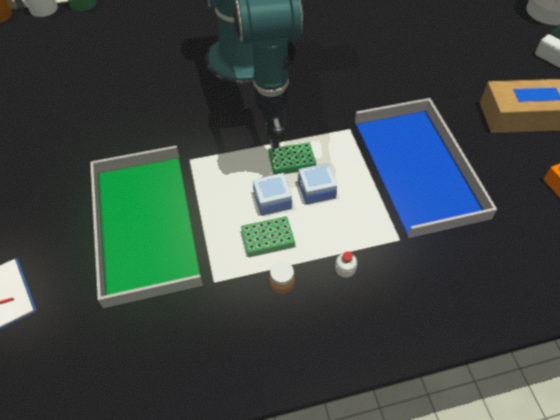

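The rack now lies flat with its wells up, at (292,157). I'll move over it to its +y side and measure.

>>> {"op": "play_rows", "data": {"slide": [[3,0,-1],[6,0,-1],[9,0,-1],[12,0,-1],[15,0,-1],[15,0,-1]], "delta_rot": [[0,0,0],[0,0,0],[0,0,0],[0,0,0],[0,0,0],[0,0,0]]}}

```text
time: 4.5
tool_pos: [0.4453, 0.1425, 0.1068]
tcp_rot: [2.218, 2.224, 0.005]
wrist_force: [0.0, 0.5, 0.3]
width: 0.501
```

```bash
cat > m.py <<'E'
from h import *
def rects(cam="scene"):
    p=read_camera(cam); C=cloud(p)
    s=read_state(); print(s["time"],s["tool_pos"].round(4),s["wrist_force"].round(1))
    x,y,z=C[...,0],C[...,1],C[...,2]
    hsv=cv2.cvtColor(p["image"],cv2.COLOR_RGB2HSV)
    for n,z0,z1,A in (("rack",.017,.032,.003),("box",.047,.063,.003)):
        # rasterise tops to 2mm grid
        m=(z>z0)&(z<z1)&(x>.35)&(x<.74)&(y>-.46)&(y<.46)
        g=np.zeros((220,480),np.uint8)
        g[((x[m]-.34)/.002).astype(int),((y[m]+.47)/.002).astype(int)]=255
        g=cv2.morphologyEx(g,cv2.MORPH_CLOSE,np.ones((3,3)))
        g=cv2.morphologyEx(g,cv2.MORPH_OPEN,np.ones((7,7)))
        for c in cv2.findContours(g,cv2.RETR_EXTERNAL,cv2.CHAIN_APPROX_NONE)[0]:
            if cv2.contourArea(c)<500: continue
            (cy,cx),wh,a=cv2.minAreaRect(c); b=cv2.boundingRect(c)
            print(n,"c",round(cx*.002+.341,3),round(cy*.002-.469,3),np.round(np.array(wh)*.002,3),round(a,1),"y",round(b[0]*.002-.47,3),round((b[0]+b[2])*.002-.47,3),"x",round(b[1]*.002+.34,3),round((b[1]+b[3])*.002+.34,3))
    return p
E
python3 - <<'E'
from m import *
for c in ("top","scene"): save(rects(c),c+"3.png")
E
```

```text
4.55 [0.445  0.1406 0.1066] [-0.3  0.4 -1. ]
rack c 0.662 -0.077 [0.112 0.074] -0.0 y -0.134 -0.02 x 0.624 0.7
rack c 0.448 0.037 [0.113 0.076] 3.2 y -0.02 0.094 x 0.408 0.488
box c 0.558 -0.042 [0.074 0.078] 90.0 y -0.082 -0.002 x 0.52 0.596
box c 0.553 0.073 [0.072 0.076] 90.0 y 0.034 0.112 x 0.516 0.59
4.6 [0.4448 0.1394 0.1063] [ 0.5 -0.7  0.2]
rack c 0.666 -0.077 [0.078 0.108] 90.0 y -0.132 -0.022 x 0.626 0.706
rack c 0.451 0.038 [0.11  0.076] 2.7 y -0.018 0.094 x 0.41 0.49
box c 0.561 -0.041 [0.072 0.072] 90.0 y -0.078 -0.004 x 0.524 0.598
box c 0.557 0.073 [0.072 0.076] 90.0 y 0.034 0.112 x 0.52 0.594
```

View pics/scene3.png

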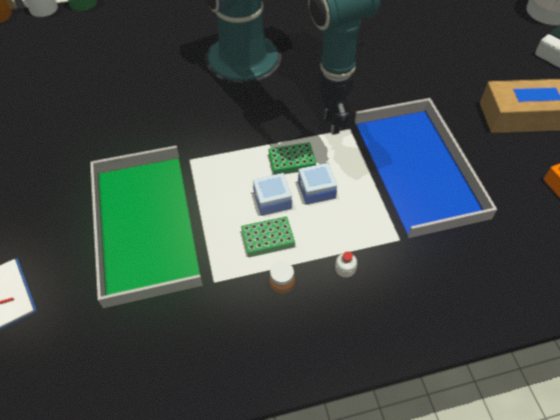

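>>> {"op": "play_rows", "data": {"slide": [[0,0.3,3],[0,0.3,6],[0,0.3,8],[0,0.3,9],[0,0.3,9],[-1,0.3,9],[-2,0.3,9],[-3,0.3,9],[-3.5,0.3,9],[-4,0.3,9],[-4.5,0.3,9],[-5,0.3,9]], "delta_rot": [[0,0,0],[0,0,0],[0,0,0],[0,0,0],[0,0,0],[0,0,0],[0,0,0],[0,0,0],[0,0,0],[0,0,0],[0,0,0],[0,0,0]]}}

```text
time: 5.6
tool_pos: [0.4489, 0.089, 0.0171]
tcp_rot: [2.217, 2.222, 0.003]
wrist_force: [0.0, 1.7, 1.7]
width: 0.5
```

>>> {"op": "play_rows", "data": {"slide": [[-1,0,0],[-2,0,0],[-3,0,0],[-4,0,0],[-5,0,0],[-6,0,0],[-7,0,0],[-8,0,0],[-9,0,0],[-10,0,0],[-11,0,0],[-12,0,0]], "delta_rot": [[0,0,0],[0,0,0],[0,0,0],[0,0,0],[0,0,0],[0,0,0],[0,0,0],[0,0,0],[0,0,0],[0,0,0],[0,0,0],[0,0,0]]}}

```text
time: 6.6
tool_pos: [0.449, -0.032, 0.0171]
tcp_rot: [2.217, 2.222, 0.003]
wrist_force: [0.8, 1.9, 1.5]
width: 0.501
```

Run:
```python
from m import *
save(rects("scene"),"s4.png")
```

```text
6.65 [ 0.4492 -0.0333  0.0172] [ 1.2 -1.1  0.2]
rack c 0.666 -0.077 [0.078 0.108] 90.0 y -0.132 -0.022 x 0.626 0.706
rack c 0.453 -0.096 [0.076 0.11 ] 90.0 y -0.152 -0.04 x 0.414 0.492
box c 0.56 -0.041 [0.074 0.072] 90.0 y -0.078 -0.004 x 0.522 0.598
box c 0.557 0.073 [0.072 0.076] 90.0 y 0.034 0.112 x 0.52 0.594
```

View pics/s4.png

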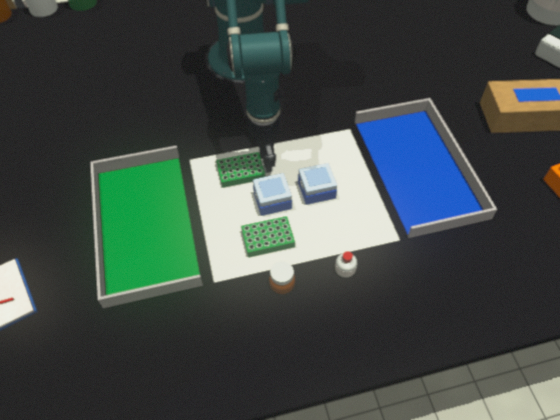

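It slides straight: the rack is at (241,168) and square. I'll keep pushing it into the bay.

>>> {"op": "play_rows", "data": {"slide": [[-1,0,0],[-2,0,0],[-3,0,0],[-4,0,0],[-5,0,0],[-6,0,0],[-7,0,0],[-8,0,0],[-9,0,0],[-10,0,0],[-11,0,0],[-12,0,0]], "delta_rot": [[0,0,0],[0,0,0],[0,0,0],[0,0,0],[0,0,0],[0,0,0],[0,0,0],[0,0,0],[0,0,0],[0,0,0],[0,0,0],[0,0,0]]}}

```text
time: 7.65
tool_pos: [0.4493, -0.1543, 0.0173]
tcp_rot: [2.216, 2.221, 0.002]
wrist_force: [0.3, 1.8, -1.2]
width: 0.5
```

>>> {"op": "play_rows", "data": {"slide": [[-1,0,0],[-2,0,0],[-3,0,0],[-4,0,0],[-5,0,0],[-6,0,0],[-7,0,0],[-8,0,0],[-9,0,0],[-10,0,0],[-11,0,0],[-12.3,0,0]], "delta_rot": [[0,0,0],[0,0,0],[0,0,0],[0,0,0],[0,0,0],[0,0,0],[0,0,0],[0,0,0],[0,0,0],[0,0,0],[0,0,0],[0,0,0]]}}

```text
time: 8.65
tool_pos: [0.4495, -0.278, 0.0175]
tcp_rot: [2.217, 2.222, 0.002]
wrist_force: [0.9, 1.3, -0.5]
width: 0.503
```

>>> {"op": "play_rows", "data": {"slide": [[1,0,0],[3,0,0],[3,0,-5],[3,0,-9],[3,0,-10],[3,0,-10]], "delta_rot": [[0,0,0],[0,0,0],[0,0,0],[0,0,0],[0,0,0],[0,0,0]]}}

```text
time: 9.15
tool_pos: [0.4531, -0.2502, 0.1235]
tcp_rot: [2.208, 2.215, 0.006]
wrist_force: [0.7, -0.9, 0.2]
width: 0.496
```

Run:
```python
from m import *
save(rects("scene"),"s5.png")
rects("top")
```

```text
9.2 [ 0.4515 -0.2492  0.1209] [-0.   0.2  1.3]
rack c 0.665 -0.077 [0.076 0.108] 90.0 y -0.132 -0.022 x 0.626 0.704
rack c 0.453 -0.348 [0.076 0.11 ] 90.0 y -0.404 -0.292 x 0.414 0.492
box c 0.561 -0.041 [0.072 0.076] 90.0 y -0.08 -0.002 x 0.524 0.598
box c 0.556 0.072 [0.074 0.074] 90.0 y 0.034 0.11 x 0.518 0.594
9.25 [ 0.4499 -0.2483  0.1186] [ 0.3  0.3 -0.9]
rack c 0.662 -0.077 [0.112 0.074] -0.0 y -0.134 -0.02 x 0.624 0.7
box c 0.558 -0.042 [0.074 0.078] 90.0 y -0.082 -0.002 x 0.52 0.596
box c 0.553 0.073 [0.072 0.076] 90.0 y 0.034 0.112 x 0.516 0.59
```

View pics/s5.png

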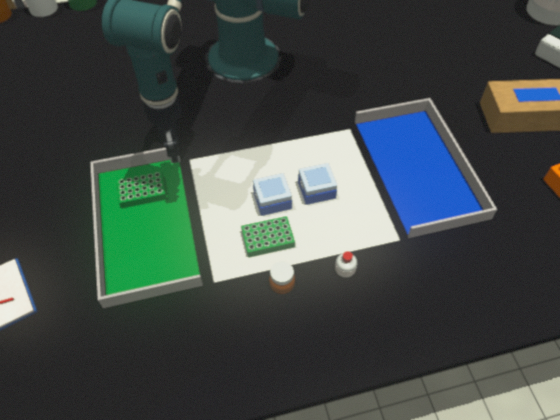

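The first rack is inside the green bay at (141,188). Next is the flat rack.

>>> {"op": "play_rows", "data": {"slide": [[27,21.4,0],[27,21.4,0],[27,21.4,0],[27,21.4,0],[27,21.4,0],[27,21.4,0],[27,21.4,0],[27,21.4,0],[27,21.4,0],[27,21.4,0],[27,21.4,0],[27,21.4,0]], "delta_rot": [[0,0,0],[0,0,0],[0,0,0],[0,0,0],[0,0,0],[0,0,0],[0,0,0],[0,0,0],[0,0,0],[0,0,0],[0,0,0],[0,0,0]]}}

```text
time: 10.25
tool_pos: [0.6612, 0.0213, 0.117]
tcp_rot: [2.216, 2.222, -0.002]
wrist_force: [-0.2, -0.3, 0.0]
width: 0.501
```

>>> {"op": "play_rows", "data": {"slide": [[0,0.2,3],[0,0.2,6],[0,0.2,9],[0,0.2,10],[0,0.2,10],[-1,0.2,10],[-2,0.2,10],[-2.5,0.2,10],[-3,0.2,10],[-3.5,0.2,10],[-4,0.2,10],[-5,0.2,10]], "delta_rot": [[0,0,0],[0,0,0],[0,0,0],[0,0,0],[0,0,0],[0,0,0],[0,0,0],[0,0,0],[0,0,0],[0,0,0],[0,0,0],[0,0,0]]}}

```text
time: 11.25
tool_pos: [0.6641, -0.0286, 0.0181]
tcp_rot: [2.215, 2.222, 0.0]
wrist_force: [0.1, 1.8, 1.1]
width: 0.501
```

>>> {"op": "play_rows", "data": {"slide": [[-1,0,0],[-2,0,0],[-3,0,0],[-4,0,0],[-5,0,0],[-6,0,0],[-7,0,0],[-8,0,0],[-9,0,0],[-10,0,0],[-11,0,0],[-12,0,0]], "delta_rot": [[0,0,0],[0,0,0],[0,0,0],[0,0,0],[0,0,0],[0,0,0],[0,0,0],[0,0,0],[0,0,0],[0,0,0],[0,0,0],[0,0,0]]}}

```text
time: 12.25
tool_pos: [0.6643, -0.1496, 0.0183]
tcp_rot: [2.215, 2.222, -0.0]
wrist_force: [-0.1, 1.2, -0.3]
width: 0.496
```

Run:
```python
from m import *
save(rects("scene"),"s6.png")
```

```text
12.3 [ 0.6644 -0.1517  0.0184] [-0.6 -1.1 -0.1]
rack c 0.665 -0.214 [0.076 0.11 ] 90.0 y -0.27 -0.158 x 0.626 0.704
rack c 0.453 -0.348 [0.076 0.11 ] 90.0 y -0.404 -0.292 x 0.414 0.492
box c 0.562 -0.042 [0.074 0.074] 90.0 y -0.08 -0.004 x 0.524 0.6
box c 0.557 0.073 [0.072 0.076] 90.0 y 0.034 0.112 x 0.52 0.594
```

View pics/s6.png

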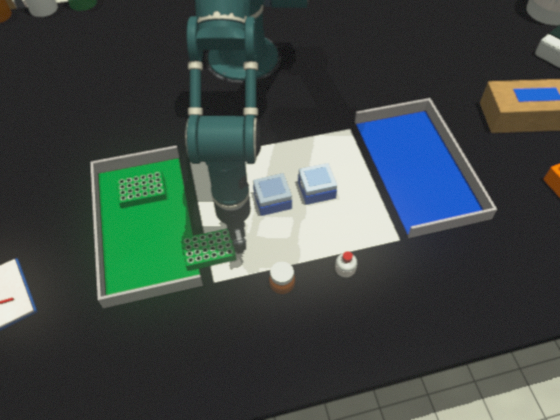

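The rack at (208,248) is entering the bay square. The bottle and jar haven't been disturbed.

>>> {"op": "play_rows", "data": {"slide": [[-1,0,0],[-2,0,0],[-3,0,0],[-4,0,0],[-5,0,0],[-6,0,0],[-7,0,0],[-8,0,0],[-9,0,0],[-10.2,0,0],[-11.4,0,0],[-12.6,0,0]], "delta_rot": [[0,0,0],[0,0,0],[0,0,0],[0,0,0],[0,0,0],[0,0,0],[0,0,0],[0,0,0],[0,0,0],[0,0,0],[0,0,0],[0,0,0]]}}

```text
time: 13.3
tool_pos: [0.6647, -0.2789, 0.0189]
tcp_rot: [2.215, 2.22, -0.001]
wrist_force: [-0.4, 0.7, -0.7]
width: 0.504
```

>>> {"op": "play_rows", "data": {"slide": [[1,0,0],[3,0,0],[3,0,-5],[3,0,-9],[5,-3,-10],[8,-7,-10],[12,-10.7,-10],[12,-10.7,-10],[12,-10.7,-10],[12,-10.7,-10],[12,-10.7,-10]], "delta_rot": [[0,0,0],[0,0,0],[0,0,0],[0,0,0],[0,0,0],[0,0,0],[0,0,0],[0,0,0],[0,0,0],[0,0,0],[0,0,0]]}}

```text
time: 14.22
tool_pos: [0.5582, -0.1593, 0.1189]
tcp_rot: [2.213, 2.219, -0.0]
wrist_force: [0.2, -0.8, -0.2]
width: 0.501
```

Run:
```python
from m import *
save(rects("scene"),"s7.png")
rects("top")
```

```text
14.2667 [ 0.5584 -0.1596  0.1188] [-0.5  0.3  0.3]
rack c 0.667 -0.348 [0.076 0.11 ] 90.0 y -0.404 -0.292 x 0.628 0.706
rack c 0.453 -0.347 [0.076 0.112] 90.0 y -0.404 -0.29 x 0.414 0.492
box c 0.561 -0.041 [0.072 0.076] 90.0 y -0.08 -0.002 x 0.524 0.598
box c 0.556 0.073 [0.074 0.076] 90.0 y 0.034 0.112 x 0.518 0.594
14.3167 [ 0.5584 -0.1597  0.1186] [ 0.3 -0.   0.2]
rack c 0.665 -0.35 [0.072 0.11 ] 90.0 y -0.406 -0.294 x 0.628 0.702
rack c 0.451 -0.322 [0.076 0.058] 90.0 y -0.352 -0.292 x 0.412 0.49
box c 0.558 -0.042 [0.074 0.078] 90.0 y -0.082 -0.002 x 0.52 0.596
box c 0.553 0.074 [0.072 0.078] 90.0 y 0.034 0.114 x 0.516 0.59
```

View pics/s7.png

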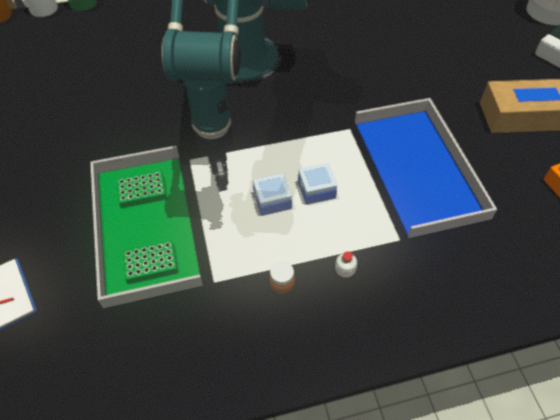

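Both racks are in the green bay at (141,188) and (150,261). Now I'll push the boxes, gently.

>>> {"op": "play_rows", "data": {"slide": [[0,0,3],[0,0,6],[0,0,9],[0,0,10.2],[0,0,10.2],[2,0,10.2],[4,0,10.2],[5.5,0,10.2],[6.3,0,10.2],[6.8,0,10.2],[7.3,0,10.2],[7.8,0,10.2]], "delta_rot": [[0,0,0],[0,0,0],[0,0,0],[0,0,0],[0,0,0],[0,0,0],[0,0,0],[0,0,0],[0,0,0],[0,0,0],[0,0,0],[0,0,0]]}}

```text
time: 15.32
tool_pos: [0.56, -0.0828, 0.0173]
tcp_rot: [2.213, 2.217, 0.001]
wrist_force: [0.6, -1.8, 0.6]
width: 0.501
```

>>> {"op": "play_rows", "data": {"slide": [[0.5,0,0],[1,0,0],[1.5,0,0],[2,0,0],[2.5,0,0],[3,0,0],[3.5,0,0],[4,0,0],[4.5,0,0],[5,0,0],[5.5,0,0],[6,0,0]], "delta_rot": [[0,0,0],[0,0,0],[0,0,0],[0,0,0],[0,0,0],[0,0,0],[0,0,0],[0,0,0],[0,0,0],[0,0,0],[0,0,0],[0,0,0]]}}

```text
time: 16.32
tool_pos: [0.5598, -0.0223, 0.0169]
tcp_rot: [2.213, 2.217, 0.001]
wrist_force: [-0.0, -3.8, 0.6]
width: 0.5
```

Run:
```python
from m import *
save(rects("scene"),"s8.png")
```

```text
16.3667 [ 0.5597 -0.0214  0.0169] [-0.  -1.3  0.9]
rack c 0.667 -0.348 [0.076 0.11 ] 90.0 y -0.404 -0.292 x 0.628 0.706
rack c 0.453 -0.347 [0.076 0.112] 90.0 y -0.404 -0.29 x 0.414 0.492
box c 0.559 0.076 [0.076 0.147] 88.0 y 0.002 0.15 x 0.518 0.598
```

View pics/s8.png

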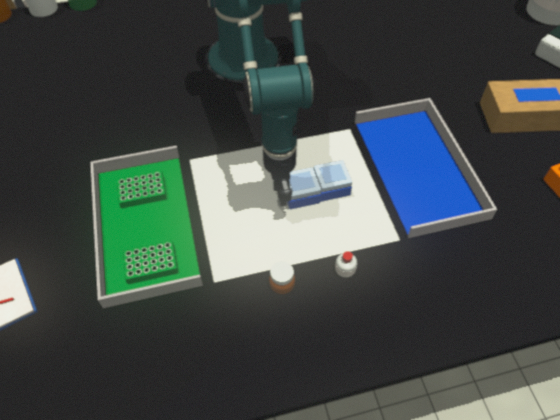

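The boxes are now in contact at (318,182), flat and aligned, with forces under 4 N. I'll keep pushing.

>>> {"op": "play_rows", "data": {"slide": [[0.8,0,0],[1.6,0,0],[2.4,0,0],[3.2,0,0],[4,0,0],[4.8,0,0],[5.6,0,0],[6.4,0,0],[7.2,0,0],[8,0,0],[8.8,0,0],[9.4,0,0]], "delta_rot": [[0,0,0],[0,0,0],[0,0,0],[0,0,0],[0,0,0],[0,0,0],[0,0,0],[0,0,0],[0,0,0],[0,0,0],[0,0,0],[0,0,0]]}}

```text
time: 17.37
tool_pos: [0.5594, 0.0736, 0.0163]
tcp_rot: [2.213, 2.218, 0.001]
wrist_force: [-0.3, -3.4, 1.6]
width: 0.504
```

Run:
```python
from m import *
save(rects("scene"),"s9.png")
```

```text
17.4167 [0.5594 0.0746 0.0163] [ 0.1  1.2 -0.2]
rack c 0.666 -0.348 [0.078 0.11 ] 90.0 y -0.404 -0.292 x 0.626 0.706
rack c 0.453 -0.348 [0.076 0.11 ] 90.0 y -0.404 -0.292 x 0.414 0.492
box c 0.558 0.173 [0.078 0.142] 87.1 y 0.102 0.246 x 0.518 0.598
```

View pics/s9.png

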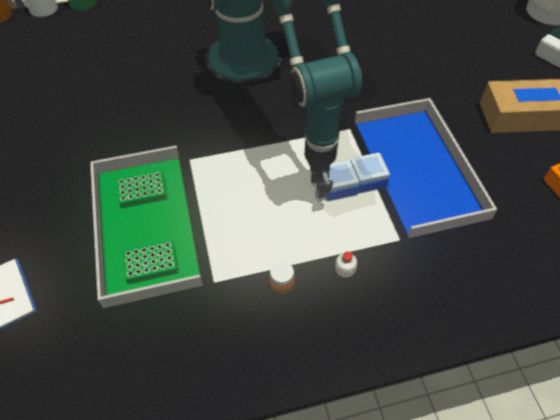

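>>> {"op": "play_rows", "data": {"slide": [[0.8,0,0],[1.6,0,0],[2.4,0,0],[3.2,0,0],[4,0,0],[4.8,0,0],[5.6,0,0],[6.4,0,0],[7.2,0,0],[8,0,0],[8.8,0,0],[9.2,0,0]], "delta_rot": [[0,0,0],[0,0,0],[0,0,0],[0,0,0],[0,0,0],[0,0,0],[0,0,0],[0,0,0],[0,0,0],[0,0,0],[0,0,0],[0,0,0]]}}

```text
time: 18.42
tool_pos: [0.5592, 0.1678, 0.0159]
tcp_rot: [2.213, 2.219, 0.003]
wrist_force: [0.6, -3.5, 1.8]
width: 0.502
```

>>> {"op": "play_rows", "data": {"slide": [[0.8,0,0],[1.6,0,0],[2.4,0,0],[3.2,0,0],[4,0,0],[4.8,0,0],[5.6,0,0],[6.4,0,0],[7.2,0,0],[7.8,0,0],[8.4,0,0],[8.8,0,0]], "delta_rot": [[0,0,0],[0,0,0],[0,0,0],[0,0,0],[0,0,0],[0,0,0],[0,0,0],[0,0,0],[0,0,0],[0,0,0],[0,0,0],[0,0,0]]}}

```text
time: 19.42
tool_pos: [0.5588, 0.2566, 0.0155]
tcp_rot: [2.213, 2.22, 0.003]
wrist_force: [-0.6, -3.8, 1.7]
width: 0.5
```

Run:
```python
from m import *
save(rects("scene"),"s10.png")
```

```text
19.4667 [0.5589 0.2572 0.0155] [-0.1  0.9  1.1]
rack c 0.666 -0.348 [0.078 0.11 ] 90.0 y -0.404 -0.292 x 0.626 0.706
rack c 0.452 -0.348 [0.078 0.11 ] 90.0 y -0.404 -0.292 x 0.412 0.492
box c 0.557 0.359 [0.076 0.132] 90.0 y 0.292 0.426 x 0.518 0.596
```

View pics/s10.png

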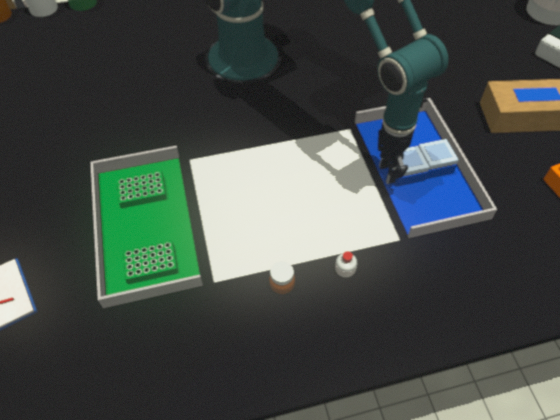

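>>> {"op": "play_rows", "data": {"slide": [[-1,0,0],[-3,0,0],[-4,0,0],[-5,0,-5],[-6,0,-9],[-10,0,-12],[-14,0,-15],[-18,0,-15],[-20,0,-15],[-20,0,-15],[-20,0,-15]], "delta_rot": [[0,0,0],[0,0,0],[0,0,0],[0,0,0],[0,0,0],[0,0,0],[0,0,0],[0,0,0],[0,0,0],[0,0,0],[0,0,0]]}}

```text
time: 20.38
tool_pos: [0.5587, 0.0554, 0.1668]
tcp_rot: [2.218, 2.214, 0.006]
wrist_force: [-0.8, -0.1, 0.6]
width: 0.499
```

Run:
```python
from m import *
save(rects("scene"),"s11.png")
p=rects("top"); save(p,"t11.png"); C=cloud(p)
# mouth of left bay: end of the walls
for n,sl in (("L+x",(slice(150,170),slice(60,190))),("L-x",(slice(338,356),slice(45,185))),("Lback",(slice(180,330),slice(45,80)))):
    P=C[sl].reshape(-1,3); P=P[(P[:,2]>.034)&(P[:,2]<.046)]; print(n,np.percentile(P,[1,99],axis=0).round(3).tolist())
```

```text
20.4333 [0.5583 0.0568 0.1661] [-0.  -0.1 -0.4]
rack c 0.667 -0.347 [0.076 0.112] 90.0 y -0.404 -0.29 x 0.628 0.706
rack c 0.453 -0.347 [0.076 0.112] 90.0 y -0.404 -0.29 x 0.414 0.492
box c 0.558 0.349 [0.076 0.157] 88.8 y 0.27 0.428 x 0.518 0.598
20.4833 [0.5581 0.0576 0.1657] [ 0.1 -0.5  0.5]
rack c 0.663 -0.349 [0.076 0.112] 90.0 y -0.406 -0.292 x 0.624 0.702
rack c 0.451 -0.348 [0.11  0.076] -0.0 y -0.404 -0.292 x 0.412 0.49
box c 0.554 0.351 [0.074 0.157] 88.4 y 0.272 0.43 x 0.516 0.594
L+x [[0.721, 0.244, 0.034], [0.744, 0.458, 0.044]]
L-x [[0.351, 0.249, 0.034], [0.37, 0.457, 0.044]]
Lback [[0.391, 0.451, 0.034], [0.693, 0.459, 0.044]]
```

View pics/s11.png

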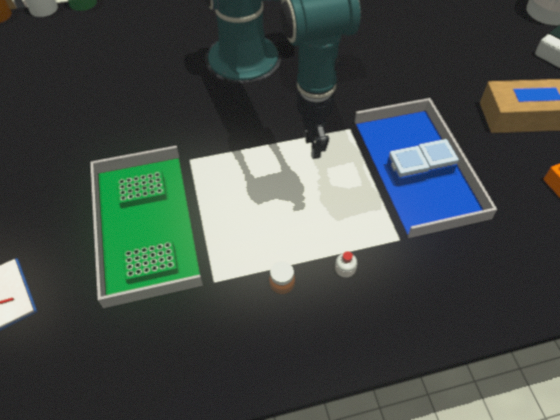

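View pics/t11.png

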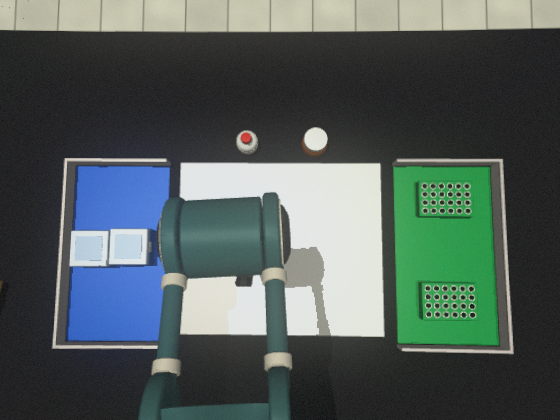

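Everything is inside its bay with at least 20 mm to spare. The jar and bottle haven't moved: they are at the same pixels as at the start, (315,141) and (247,141) in the top view.

Run:
```python
from workcell import *
print(finish_job())
```

```text
the job is handed in; nothing more can be done
None
```

All four items are in their bays and the job was handed in at about 20.5 s, well inside the 67 s limit.

- **Racks:** I toppled the standing rack towards +y and it landed flat with its wells up. I then slid it and the other rack into the green bay, which is on the right.
- **Tip boxes:** I pushed them low down, one ahead of the other, into the blue bay on the left. They stayed flat on the bench in every picture.

**Last checks, top and scene cameras:**

| Item | Measured y (m) | Bay from mouth to back wall, y (m) |
|---|---|---|
| Both racks | -0.406 to -0.290 | about -0.246 to -0.456 |
| Both boxes | 0.270 to 0.430 | about 0.244 to 0.451 |

- **Side to side:** All items are well clear of the side walls.
- **Bottle and jar:** They stand where they did at the start.
- **Forces:** Wrist readings during the pushes stayed under 5 N, and the gripper was clear of everything at hand-in.

No check failed. The two cameras differed by 2–4 mm, which is small next to the margins of about 20 mm or more.

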